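Leave the basement ball valve half open over a drip pan

ROBOT

A 6-joint arm with a two-finger parallel gripper is mounted at the origin on the work surface. World frame = base frame: x ahead of the robot, y to its left, z up, the work surface at z = 0. Lengths are in m, angles in rad, forces in N, time in s.
With the tool pointing down it reaches from about 0.325 to 0.9 m from the base axis. Payload 3.5 kg.
Tool frame: the origin (TCP) lies midway between the tips of the shut fingers; the grasp point (between the pads) lies 19 mm behind it; z points along the fingers, y is the line along which they close (so a half turn about z gives the same grasp; the last joint's range is limited). The gripper opens to 85 mm and grips with 20 to 120 N. Pads are 22 mm wide; open, the fingers measure 114 mm over their backs; the gripper's body (76 mm by 85 mm) begins 54 mm behind the grasp point. The pads swing forward as they close: fully open they stand 13 mm farther back than shut.
Start: joints at [1.127, 0.276, -0.026, 1.268, 0, 1.467], TCP at [0.209, 0.589, 0.231] pointing down, gripper open.
Joint ranges: [-3.12, 3.12], [-0.85, 1.88], [-1.08, 1.24], [-1.95, 2.15], [-1.57, 1.53], [-3.14, 3.14]. Speed limits (rad/s): [2.57, 2.57, 3.14, 3.14, 3.14, 3.14].

INTERFACE

Orientations are given as a 3x3 rotation matrix whose columns are the frame's x, y, z axes.
In Python, from plant import manip, viewer, workorder, models gives the robot as it stands.
- The arm moves only by the tool send_rows, never from a script. Its arguments are lists of equal length, an entry for each row: "travel": the shift along the tool's x, y, z in units of 0.05 m (1.0 is 0.05 m), a list of three; "dr": the turn, a rotation vector about the tool's x, y, z in units of 0.08 rad (1.0 is 0.08 rad), a list of three; "grip": the finger opening in mm, from 0 to 85.4. A call has 1 to 12 rows; each row shifts and turns the commanded pose from where the row before left it, along the tool's axes as they then stand; what a row does not reach is not made up. A row lasts 1/10 s, in which the tool goes at most 50 mm and 8.59 degrees, less where a joint would pass 70% of its speed; a pose out of reach is approached as far as the arm can. A call with a number of a shift or a turn outside -1 to 1 is refused whole. A call with a gripper value outside its range is refused whole. The fingers move at their own pace and stop on an object; the grip force is fixed at half the most. Time passes only in rows, so rows that do not move let the fingers close. It gives the time, the measured TCP pose, the force, the opening and the grip force at its end, in the units of the state.
- manip.observe(): the state, without advancing time (a new reading comes with each control period).
- viewer.camera(name): name is "side" or "top"; returns the picture (400x640x3 uint8, blue, green, red); there is no depth.
- viewer.get_calibration(name): a dict with "mtx" (3x3 intrinsics, pixels), "rvec" (rotation vector, rad) and "tvec" (3), from world to camera coordinates, as OpenCV has them. Camera axes: x right, y down, z forward; pixel columns grow to the right and rows downward; lengths in m; the calibration is good to about 2 mm. A picture is of the moment at which its call begins. get_calibration takes no time and is no camera call.
- workorder.sign_off(): hands the job in; it is judged then, once.
Trained networks look in the newest picture that a camera, given by its name, has taken for a name from the list of things; names that differ only in an ending like _2 or _b are one class to them, and where a whole thing is asked for, a point or a joint stands for the part that bears it (a point fixed in the world has none). Each returns a list of dicts, best first, with "conf" (0 to 1); they miss things now and then, are a little off and sometimes report something else, mostly with a low value. They report only what shows in the picture. A call takes as long as a camera call. They do not tell look-alikes from the thing itself.
- models.outline_of(target, camera): "pixels" (400x640 bool, what is visible of it) and "rect" ([left, top, right, bottom] in pixels, round what is visible of it).
The state is a dict: "t": time; "q": joint angles; "dq": joint speeds; "joint_torque": joint torques, N m; "tcp_pos": TCP position; "eef_rot": TCP orientation; "contact_force": force on the tool from outside, world axes, zero at the start; "torque": the same for the moment, N m; "width": finger opening in m; "finger_force": force on a finger pad.
Only numpy, scipy, OpenCV 4.12 (cv2) and the standard library are available. Lean on these libraries where they do the work, as an engineer would, in place of code of your own. Each camera call takes 0.05 s, during which the arm holds its last target. There are 200 camera calls.

TASK

The drained pipe must be left safe from frost: first slide the shallow round metal drip pan along the ledge until it sits centred under the pipe's open spout, keeping it flat on the ledge, and only then swing the ball valve's long lever from closed to half open, at 45 degrees to the pipe, without ever swinging it well past that. Leave the small round handwheel and everything else on the ledge as they are.

Things in the scene. Friction and masses are not known exactly. Their poses are not given: they have to be found in the camera images.
- pipework: Fixed pipework. Origin on the ledge below the ball valve (48 mm diameter, 64 mm long); y runs along the level pipe (27 mm diameter, centre 130 mm up) to the spout; -x faces the robot at yaw 0 (yaw varies by 0.25 rad). At y = -200 mm stands the riser (flange 90 mm diameter) with the handwheel on top; at y = +150 mm an elbow (top 147 mm up) and the spout, pointing down.
- spout_end (a point): Centre of the spout's open lower end, 33 mm diameter, 85 mm above the ledge; the pan passes freely below it.
- valve_axis (a point): Point on the lever's vertical turning axis, at the height of the lever's mid-thickness, 180 mm above the ledge. Same axes as pipework.
- lever_grip (a point): Point on the centreline of the lever's grey plastic grip, 110 mm from the turning axis. The level lever reaches 140 mm from the axis; the grip (its outer 85 mm) is 24 mm wide and 18 mm thick, mid-thickness 180 mm above the ledge. The point's -x points outward along the lever.
- valve_lever (a joint): Lever angle, rad. 0 = closed: lever across the pipe, pointing along pipework -x. Grows counter-clockwise seen from above to a stop at 1.571 = fully open: lever along the pipe, pointing to the riser (pipework -y). 0.785 = half open. Starts between 0 and 0.25; stiff (0.4 N m friction, about 4 N at the grip point); stays where it is left.
- drip_pan: Loose round open metal pan, 150 mm across the rim, 140 mm across the foot, 42 mm high, walls 4 mm, about 0.2 to 0.45 kg. Origin at the centre of its underside, z up.
- drain_wheel (a joint): Turn of the small handwheel (74 mm diameter, vertical axis, 183 mm above the ledge, on the riser), rad; 0 at the start, to be left alone.
- jar: Bystander: empty amber glass jar, 80 mm diameter, 125 mm high. Origin at the centre of its underside. Jar and pot may swap places.
- pot: Bystander: terracotta pot, 90 mm diameter, 85 mm high. Origin at the centre of its underside.
- watering_can: Bystander: green plastic watering can, body 140 mm diameter and 150 mm high, with its handle 200 mm high; spout reaching 180 mm towards its -x, handle 125 mm towards +x. Origin at the centre of its underside.
- scoop: Bystander: galvanized scoop, 210 mm long along its x, 75 mm wide, 45 mm high, handle to its -x. Origin on the ledge near the scoop's back wall.
- trivet: Bystander: beige round silicone trivet, 160 mm diameter, 10 mm thick. Origin at the centre of its underside.
- scrub_brush: Bystander: wooden scrub brush, 160 x 50 mm, 40 mm high, behind the pipework. Origin at the centre of its underside.
Things that resemble listed ones, but are neither listed nor needed, are in the scene too. Leave any orange look-alike of the drip_pan alone.

How it is judged:
On the way, in this order (a step that is already met when the one before it is completed fails the run):
1. the pan sits flat and still on the ledge under the spout, its centre within 30 mm of the spout's axis, the lever still turned less than 0.45 rad (horizontal distance between drip_pan and spout_end below 0.03 m and angle between drip_pan's own z axis and vertical below 0.08 rad and height (world z) of drip_pan below 0.006 m and linear speed of drip_pan below 0.02 m/s and value of joint valve_lever below 0.45 rad), for 0.2 s.
2. the lever stands half open, 0.785 rad within 0.12 rad, and is still, with the pan under the spout (value of joint valve_lever between 0.665 and 0.905 rad and velocity of joint valve_lever between -0.05 and 0.05 rad/s and horizontal distance between drip_pan and spout_end below 0.03 m and angle between drip_pan's own z axis and vertical below 0.08 rad and height (world z) of drip_pan below 0.006 m and linear speed of drip_pan below 0.02 m/s), for 0.2 s.
At the end, for the whole second after the job is handed in: The pan rests flat on the ledge with its centre within 30 mm (horizontally) of the spout's axis, and the lever rests at 0.785 rad within 0.12 rad (45 degrees within about 7) (all of step 2); the robot touches nothing.
It fails at once if the lever is swung past 1.05 rad (60 degrees) (value of joint valve_lever above 1.05 rad).
It fails at once if the lever is turned past 0.6 rad while the pan is more than 45 mm off the spout's axis (value of joint valve_lever above 0.6 rad and horizontal distance between drip_pan and spout_end above 0.045 m).
It fails at once if the pan is lifted more than 20 mm off the ledge or tipped past 0.3 rad (height (world z) of drip_pan above 0.02 m or angle between drip_pan's own z axis and vertical above 0.3 rad).
It fails at once if the handwheel is turned by more than 0.2 rad (value of joint drain_wheel above 0.2 rad or value of joint drain_wheel below -0.2 rad).
It fails at once if a bystander (jar, pot, watering can, scoop, trivet, brush) is moved by more than 30 mm or the jar, pot or can is tipped (distance of any of jar, pot, watering_can, scoop, trivet, scrub_brush from where it was at the start of the episode above 0.03 m or angle between any of jar, pot, watering_can's own z axis and vertical above 0.4 rad).
It also fails if it takes over 50 s, if anything falls off the work surface, if the arm or the gripper's body presses on something with over 40 N, if the wrist force passes 120 N, or if a joint passes its speed limit or range.

## Working session

There is one attempt and no reset: what is moved stays moved. The work goes in short steps, Python scripts to look and compute and a tool call to move; the robot and the scene stay as the last step left them, time stands still between calls to the robot, and variables do not carry over. Pictures are saved under pics/ and viewed, at most 10 in all, crops included, and the job is handed in when it is done.

Besides the shell and the picture viewer there is one more tool, called after "Request:" by a JSON object that holds its "api" and its "payload". send_rows: Moves the arm, as the interface text tells. Shifts and turns lie within -1 to 1; 1 stands for 0.05 m of shift or 0.08 rad of turn. Its arguments: {"type":"object","properties":{"travel":{"type":"array","items":{"type":"array","items":{"type":"number","minimum":-1,"maximum":1}}},"dr":{"type":"array","items":{"type":"array","items":{"type":"number","minimum":-1,"maximum":1}}},"grip":{"type":"array","items":{"type":"number"}}},"required":["travel","dr","grip"]}

```bash
mkdir -p pics
cat > h.py <<'E'
import numpy as np, cv2
from plant import manip, viewer, workorder, models
def cal(c):
    k=viewer.get_calibration(c); R=cv2.Rodrigues(np.array(k["rvec"],float))[0]
    return np.array(k["mtx"],float),R,np.array(k["tvec"],float).ravel()
def proj(c,P):
    K,R,t=cal(c); p=(np.atleast_2d(P)@R.T+t)@K.T; return p[:,:2]/p[:,2:]
def back(c,uv,z):
    K,R,t=cal(c); o=-R.T@t; d=R.T@np.linalg.inv(K)@np.array([uv[0],uv[1],1.]); return o+d*(z-o[2])/d[2]
E
python3 - <<'E'
from h import *
a=viewer.camera("top");b=viewer.camera("side")
cv2.imwrite("pics/top.png",a);cv2.imwrite("pics/side.png",b)
for c in("top","side"):
    K,R,t=cal(c); print(c,-R.T@t,R[2],K[0,0])
    for n in("drip_pan","valve_lever","pipework","drain_wheel","jar","pot","watering_can","scoop","trivet"):
        for r in models.outline_of(n,c)[:3]:
            m=np.argwhere(r["pixels"]).mean(0)[::-1]; print(n,round(r["conf"],2),np.round(r["rect"]),m.round(1),back(c,m,0.02).round(3))
print(manip.observe()["t"])
E
```

```text
top [ 0.26409634 -0.01401989  1.70233931] [ 0.17136234  0.01673474 -0.98506593] 491.549440461184
drip_pan 0.95 [235. 213. 279. 256.] [255.3 233.5] [0.45  0.235 0.02 ]
drip_pan 0.93 [185. 265. 225. 309.] [206.1 286.2] [0.273 0.401 0.02 ]
valve_lever 0.66 [337. 168. 347. 217.] [343.1 193.1] [ 0.587 -0.071  0.02 ]
pipework 0.81 [295. 165. 423. 216.] [364.8 183.6] [ 0.619 -0.147  0.02 ]
drain_wheel 0.73 [398. 171. 423. 196.] [408.8 182.8] [ 0.619 -0.3    0.02 ]
drain_wheel 0.66 [391. 218. 419. 244.] [405.  231.6] [ 0.449 -0.279  0.02 ]
drain_wheel 0.22 [298. 168. 418. 218.] [365.5 184.2] [ 0.617 -0.149  0.02 ]
jar 0.61 [389. 218. 419. 244.] [404.8 231.7] [ 0.448 -0.279  0.02 ]
pot 0.84 [200. 145. 226. 177.] [212.  160.4] [0.712 0.391 0.02 ]
pot 0.27 [295. 165. 420. 217.] [365.1 183.5] [ 0.619 -0.148  0.02 ]
watering_can 0.85 [448. 170. 504. 260.] [475.8 212.3] [ 0.512 -0.525  0.02 ]
scoop 0.82 [162. 179. 186. 241.] [173.5 200.2] [0.571 0.523 0.02 ]
trivet 0.57 [333. 215. 378. 263.] [354.2 236.6] [ 0.434 -0.105  0.02 ]
side [ 0.44031783 -0.94151175  0.80281249] [ 0.07456543  0.80548238 -0
[... 254 characters left out ...]
304. 176. 365. 301.] [347.1 243.6] [ 0.606 -0.108  0.02 ]
drain_wheel 0.76 [338. 232. 366. 250.] [351.6 242.5] [ 0.621 -0.104  0.02 ]
jar 0.95 [276. 250. 309. 306.] [292.3 273.9] [ 0.437 -0.22   0.02 ]
pot 0.73 [341. 143. 363. 173.] [353.1 155.9] [0.708 0.426 0.02 ]
pot 0.56 [239. 304. 394. 400.] [326.  350.5] [ 0.508 -0.458  0.02 ]
watering_can 0.83 [243. 304. 393. 400.] [325.5 350.7] [ 0.507 -0.458  0.02 ]
watering_can 0.52 [309. 178. 367. 303.] [347.2 243.4] [ 0.607 -0.108  0.02 ]
scoop 0.92 [292. 142. 339. 156.] [319.1 146.2] [0.572 0.518 0.02 ]
scoop 0.54 [306. 172. 368. 304.] [346.9 242.8] [ 0.606 -0.105  0.02 ]
trivet 0.73 [263. 233. 320. 265.] [290.1 245.8] [ 0.433 -0.107  0.02 ]
1.0
```

View pics/top.png

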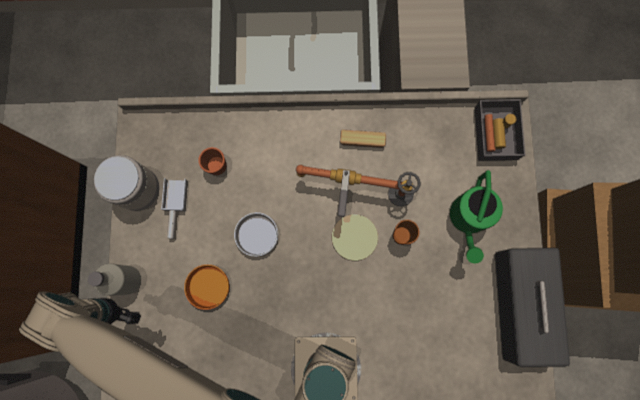

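View pics/side.png

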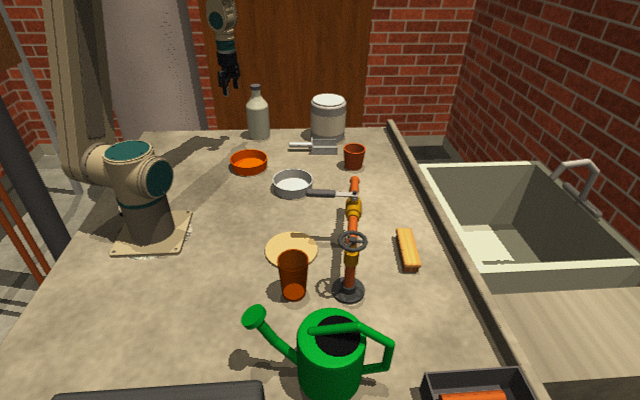

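The top picture shows the metal pan at (257,235), with the orange look-alike at (207,287) and the trivet at (355,238), which is also round. The lever runs from (346,172) to (342,215), the elbow is at about (302,170) and the handwheel at (408,183). I choose the metal pan at (257,235) and check it in a close crop.

Run:
```python
from h import *
a=cv2.imread("pics/top.png")
c=cv2.resize(a[150:260,230:430],None,fx=4,fy=4,interpolation=cv2.INTER_CUBIC); cv2.imwrite("pics/c1.png",c)
# pan: ellipse of rim
m=models.outline_of("drip_pan","top")[0]["pixels"].astype(np.uint8)
cs=max(cv2.findContours(m,0,1)[0],key=cv2.contourArea); (cx,cy),ax,_=cv2.fitEllipse(cs); print("pan",cx,cy,ax,back("top",(cx,cy),.032))
w=back("top",(408.5,182.5),.183); e=back("top",(303,170),.14); print("wheel",w,"elbow",e, np.linalg.norm((w-e)[:2]))
```

```text
pan 255.28268432617188 233.47213745117188 (42.172607421875, 43.18537139892578) [0.44897845 0.23317648 0.032     ]
wheel [ 0.58578618 -0.27138666  0.183     ] elbow [0.6426799  0.06275113 0.14      ] 0.3389468430141766
```

View pics/c1.png

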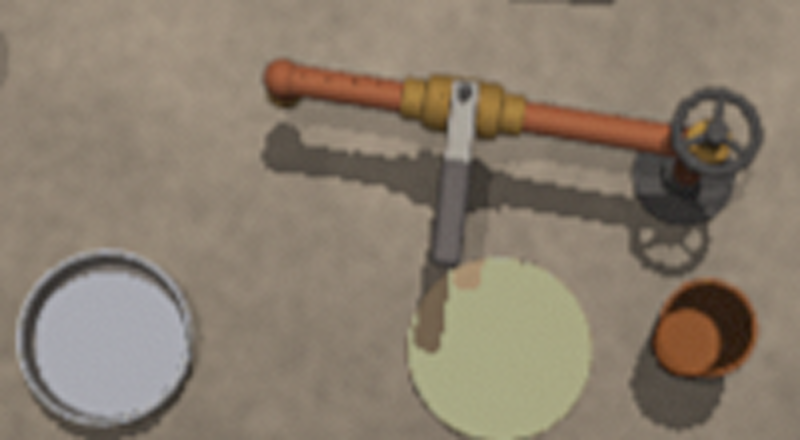

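The crop shows the plain metal pan centred at (256,234). The elbow is at (301,170), the lever bolt at (346,173), the lever tip at (341.8,216) and the wheel at (409,182.7).

Run:
```python
from h import *
from scipy.optimize import least_squares
pts=[((0,.15,.13),(301,170)),((0,-.2,.183),(409,182.7)),((0,0,.187),(346,173))]
def W(p,v):
    c,s=np.cos(p[2]),np.sin(p[2]); v=np.atleast_2d(v); return np.c_[p[0]+c*v[:,0]-s*v[:,1],p[1]+s*v[:,0]+c*v[:,1],v[:,2]]
f=lambda p:(proj("top",W(p,[a for a,_ in pts]))-np.array([b for _,b in pts])).ravel()
r=least_squares(f,[.62,-.07,-.1]); p=r.x; print(p,f(p).round(2))
tip=back("top",(341.8,216),.18); ax=W(p,(0,0,.18))[0]; d=tip-ax; print("tip",tip,np.linalg.norm(d[:2]),"angle",np.arctan2(-d[1],-d[0])-p[2])
print("spout",W(p,(0,.15,.085)),"axis",ax)
q=proj("side",W(p,[(0,-.2,.183),(0,.15,.147),(0,0,.187),(0,-.2,0)])); print(q.round(1)); print("pan side",proj("side",[(.449,.235,.042)]))
m=models.outline_of("drip_pan","side")
for x in m: print(x["conf"],x["rect"])
s=manip.observe();print(s["tcp_pos"],s["eef_rot"],s["contact_force"],s["t"])
```

```text
[ 0.61936184 -0.07636772 -0.17341459] [-0.47  0.    0.14  0.08  0.31 -0.09]
tip [ 0.48317039 -0.05937386  0.18      ] 0.13724759619737914 angle 0.04927702021890838
spout [[0.64524385 0.07138248 0.085     ]] axis [ 0.61936184 -0.07636772  0.18      ]
[[351.9 241. ]
 [353.5 176.3]
 [353.5 192.7]
 [347.3 290.9]]
pan side [[292.52987764 177.94445041]]
0.83 [232.8, 147.2, 267.5, 176.7]
0.73 [273.2, 167.2, 309.4, 198.1]
[0.20891367 0.58906052 0.23133718] [[-9.42485795e-01  3.34246204e-01  2.27234612e-05]
 [ 3.34246205e-01  9.42485795e-01  4.10607298e-05]
 [-7.69214630e-06  4.62943853e-05 -9.99999999e-01]] [-1.28108552  0.37800164  0.16244347] 1.1
```

Request:
{"api": "send_rows", "payload": {"travel": [[-0.69,-0.57,0.3],[-0.69,-0.57,0.3],[-0.69,-0.57,0.3],[-0.69,-0.57,0.3],[-0.69,-0.57,0.3],[-0.69,-0.57,0.3],[-0.69,-0.57,0.3],[-0.69,-0.57,0.3],[0,0,0],[0,0,0]], "dr": [[0,0,0],[0,0,0],[0,0,0],[0,0,0],[0,0,0],[0,0,0],[0,0,0],[0,0,0],[0,0,-1],[0,0,-1]], "grip": [40,40,40,40,40,40,40,40,40,40]}}

```text
t: 2.1
tcp_pos: [0.3933, 0.2802, 0.1108]
eef_rot: [[-0.984, 0.18, -0.001], [0.18, 0.984, -0.001], [0.001, -0.001, -1.0]]
contact_force: [0.5, -0.3, 0.6]
width: 0.0398
finger_force: 0.0
```

Request:
{"api": "send_rows", "payload": {"travel": [[0,0,0],[0,0,0],[0,0,0],[0,0,0],[0,0,0],[0,0,0],[0,0,0],[0,0,0],[0,0,0],[0,0,0],[0,0,0],[0,0,0]], "dr": [[0,0,-1],[0,0,-1],[0,0,-1],[0,0,-1],[0,0,-1],[0,0,-1],[0,0,-1],[0,0,-1],[0,0,-1],[0,0,-1],[0,0,-1],[0,0,-1]], "grip": [40,40,40,40,40,40,40,40,40,40,40,40]}}

```text
t: 3.3
tcp_pos: [0.393, 0.282, 0.1115]
eef_rot: [[-0.709, -0.705, 0.0], [-0.705, 0.709, 0.0], [-0.0, -0.0, -1.0]]
contact_force: [-0.1, -0.3, -0.5]
width: 0.0399
finger_force: 0.0
```

Request:
{"api": "send_rows", "payload": {"travel": [[0,0,0],[0,0,0],[0,0,0]], "dr": [[0,0,-1],[0,0,-0.2],[0,0,0]], "grip": [40,40,40]}}

```text
t: 3.6
tcp_pos: [0.3929, 0.282, 0.1114]
eef_rot: [[-0.642, -0.767, 0.0], [-0.767, 0.642, 0.0], [-0.0, -0.0, -1.0]]
contact_force: [0.7, -0.0, 0.7]
width: 0.0403
finger_force: 0.0
```

Run:
```python
from h import *
a=viewer.camera("top");b=viewer.camera("side")
x=cv2.resize(a[170:290,200:330],(520,480),interpolation=2);y=cv2.resize(b[120:220,240:340],(480,480),interpolation=2)
cv2.imwrite("pics/c2.png",cv2.resize(np.hstack([x,y]),(800,384)))
```

```text
(no output)
```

View pics/c2.png

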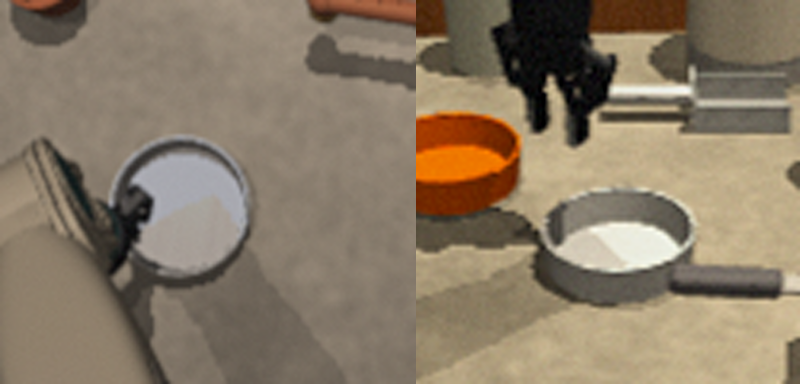

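The open gripper hangs over the pan's robot-side rim, at about (130,205) in the left half, with one finger to go in and one out. I descend and grip.

Request:
{"api": "send_rows", "payload": {"travel": [[0,0,0.5],[0,0,0.5],[0,0,0.5],[0,0,0.3],[0,0,0.12],[0,0,0]], "dr": [[0,0,0],[0,0,0],[0,0,0],[0,0,0],[0,0,0],[0,0,0]], "grip": [40,40,40,40,40,40]}}

```text
t: 4.3
tcp_pos: [0.3922, 0.2816, 0.0146]
eef_rot: [[-0.641, -0.767, -0.002], [-0.767, 0.641, -0.001], [0.002, 0.001, -1.0]]
contact_force: [0.1, 1.5, -1.1]
width: 0.04
finger_force: 0.0
```

Request:
{"api": "send_rows", "payload": {"travel": [[0,0,0],[0,0,0],[0,0,0],[0,0,0],[0,0,0],[0,0,0],[0,0,0],[0,0,0]], "dr": [[0,0,0],[0,0,0],[0,0,0],[0,0,0],[0,0,0],[0,0,0],[0,0,0],[0,0,0]], "grip": [30,20,15,10,5,0,0,0]}}

```text
t: 5.1
tcp_pos: [0.3943, 0.282, 0.0166]
eef_rot: [[-0.641, -0.767, 0.003], [-0.767, 0.641, -0.001], [-0.002, -0.003, -1.0]]
contact_force: [-1.6, -0.8, 7.5]
width: 0.0045
finger_force: 59.1
```

Request:
{"api": "send_rows", "payload": {"travel": [[0,-0.1,0],[0,-0.2,0],[0,-0.3,0],[0,-0.3,0],[0,-0.3,0],[0,-0.3,0],[0,-0.3,0],[0,-0.3,0],[0,-0.3,0],[0,-0.3,0],[0,-0.2,0],[0,-0.1,0]], "dr": [[0,0,0],[0,0,0],[0,0,0],[0,0,0],[0,0,0],[0,0,0],[0,0,0],[0,0,0],[0,0,0],[0,0,0],[0,0,0],[0,0,0]], "grip": [0,0,0,0,0,0,0,0,0,0,0,0]}}

```text
t: 6.3
tcp_pos: [0.5087, 0.1869, 0.0168]
eef_rot: [[-0.64, -0.768, 0.001], [-0.768, 0.64, 0.003], [-0.003, 0.002, -1.0]]
contact_force: [-5.8, 5.3, 10.5]
width: 0.0043
finger_force: 61.5
```

Run:
```python
from h import *
a=viewer.camera("top");b=viewer.camera("side")
x=cv2.resize(a[140:260,240:370],(520,480),interpolation=2);y=cv2.resize(b[130:230,260:380],(576,480),interpolation=2)
cv2.imwrite("pics/c3.png",cv2.resize(np.hstack([x,y]),(800,350)))
s=manip.observe();print(s["tcp_pos"],s["contact_force"],s["width"],s["eef_rot"][:,1])
```

```text
[0.50922953 0.18660107 0.0168215 ] [-2.99833383  2.94669017  8.38026057] 0.004344944195674349 [-7.67976474e-01  6.40477941e-01 -3.78141143e-04]
```

View pics/c3.png

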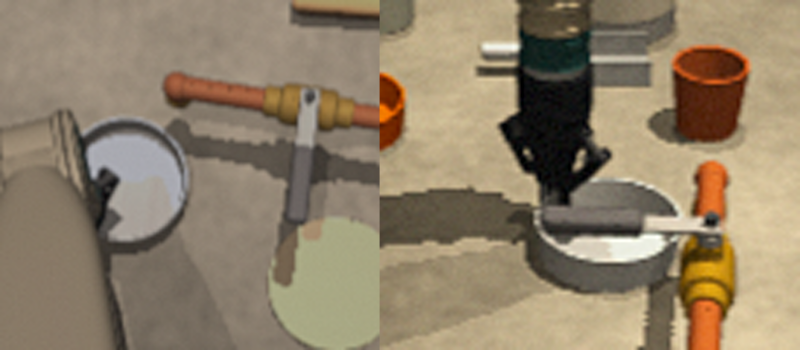

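The pan slides flat in the grip, with the spout elbow at (178,87) in the left half. I carry on.

Request:
{"api": "send_rows", "payload": {"travel": [[0,-0.1,0],[0,-0.2,0],[0,-0.3,0],[0,-0.3,0],[0,-0.3,0],[0,-0.2,0],[0,-0.1,0],[0,0,0]], "dr": [[0,0,0],[0,0,0],[0,0,0],[0,0,0],[0,0,0],[0,0,0],[0,0,0],[0,0,0]], "grip": [0,0,0,0,0,0,0,0]}}

```text
t: 7.2
tcp_pos: [0.5668, 0.1385, 0.0169]
eef_rot: [[-0.64, -0.768, 0.002], [-0.768, 0.64, 0.002], [-0.003, -0.001, -1.0]]
contact_force: [-2.4, 1.3, 8.5]
width: 0.0043
finger_force: 59.2
```

Request:
{"api": "send_rows", "payload": {"travel": [[0,-0.2,0],[0,-0.2,0],[0,-0.07,0],[0,0,0],[0,0,0]], "dr": [[0,0,0],[0,0,0],[0,0,0],[0,0,0],[0,0,0]], "grip": [0,0,0,0,0]}}

```text
t: 7.7
tcp_pos: [0.5846, 0.1236, 0.017]
eef_rot: [[-0.64, -0.768, 0.002], [-0.768, 0.64, 0.002], [-0.003, -0.001, -1.0]]
contact_force: [-2.9, 2.1, 7.8]
width: 0.0047
finger_force: 59.2
```

Run:
```python
from h import *
a=viewer.camera("top");b=viewer.camera("side")
x=cv2.resize(a[140:260,240:370],(520,480),interpolation=2);y=cv2.resize(b[130:230,260:380],(576,480),interpolation=2)
cv2.imwrite("pics/c4.png",cv2.resize(np.hstack([x,y]),(800,350)))
s=manip.observe();print(s["tcp_pos"],s["contact_force"],s["width"],s["eef_rot"][:,1])
for c,r0 in(("top",None),("side",None)):
    for r in models.outline_of("drip_pan",c)[:3]:
        cs=max(cv2.findContours(r["pixels"].astype(np.uint8),0,1)[0],key=cv2.contourArea); e=cv2.fitEllipse(cs)
        print(c,r["conf"],r["rect"],back(c,e[0],.03))
```

```text
[0.58460377 0.1236288  0.01700578] [-3.3543072   2.35659758  8.63900962] 0.004183616888099982 [-0.7682846   0.64010764 -0.00099375]
top 0.66 [294.4, 157.0, 321.1, 200.5] [0.61075569 0.05460956 0.03      ]
side 0.59 [228.2, 149.0, 270.2, 176.9] [0.27384442 0.38005231 0.03      ]
```

View pics/c4.png

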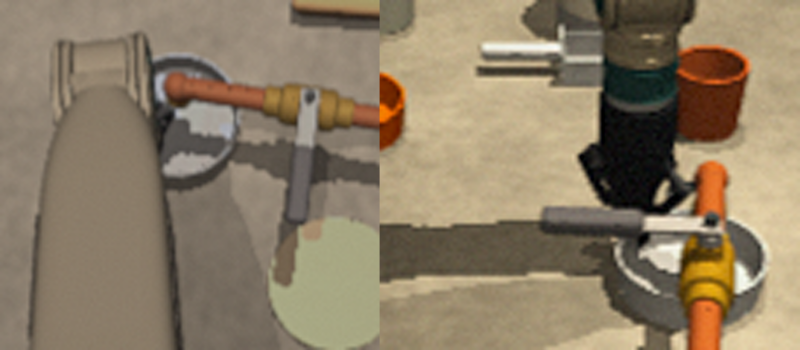

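Run:
```python
from h import *
print(back("top",(301,181),.042)); c=np.array([.5846+.768*.073,.1236-.64*.073,.042]);print(c)
t=np.linspace(0,2*np.pi,9)
for C in (c,np.array([.645,.071,.042])): 
    P=C+.075*np.c_[np.cos(t),np.sin(t),0*t]; p=proj("top",P); print(p.min(0),p.max(0))
```

```text
[0.62751571 0.07480154 0.042     ]
[0.640664 0.07688  0.042   ]
[278.74197348 156.29825714] [322.03402284 198.61443464]
[280.43633662 155.06303368] [323.71447991 197.34427024]
```

Request:
{"api": "send_rows", "payload": {"travel": [[0,0,0],[0,0,0],[0,0,0],[0,0,0],[0,0,-0.1],[0,0,-0.3],[0,0,-0.4],[0,0,-0.4],[0,0.4,-0.2],[0,0.6,-0.6],[0,0.6,-0.6],[0,0,0]], "dr": [[0,0,0],[0,0,0],[0,0,0],[0,0,0],[0,0,0],[0,0,0],[0,0,0],[0,0,0],[0,0,0],[0,0,0],[0,0,0],[0,0,0]], "grip": [20,20,20,20,20,20,20,20,20,20,20,20]}}

```text
t: 9.1
tcp_pos: [0.5213, 0.1767, 0.15]
eef_rot: [[-0.638, -0.77, 0.005], [-0.77, 0.638, 0.002], [-0.005, -0.002, -1.0]]
contact_force: [0.9, -0.1, -0.7]
width: 0.0199
finger_force: 0.0
```

Request:
{"api": "send_rows", "payload": {"travel": [[0,0,-0.6],[0,0,-0.6],[0,0,-0.4],[0,0,0],[0,0,0],[0,0,0],[0,0,0],[0,0,0],[0,0,0],[0,0,0],[0,0,0],[0,0,0]], "dr": [[0,0,-1],[0,0,-1],[0,0,-1],[0,0,-1],[0,0,-1],[0,0,-1],[0,0,-1],[0,0,-1],[0,0,-1],[0,0,-1],[0,0,-1],[0,0,-1]], "grip": [20,0,0,0,0,0,0,0,0,0,0,0]}}

```text
t: 10.3
tcp_pos: [0.5213, 0.174, 0.2248]
eef_rot: [[0.265, -0.964, -0.001], [-0.964, -0.265, -0.0], [-0.0, 0.001, -1.0]]
contact_force: [-1.0, -0.5, 0.1]
width: 0.0
finger_force: 0.0
```

Request:
{"api": "send_rows", "payload": {"travel": [[0,0,0],[0,0,0],[0,0,0],[0,0,0],[0,0,0],[0,0,0]], "dr": [[0,0,-1],[0,0,-1],[0,0,-1],[0,0,-1],[0,0,-0.3],[0,0,0]], "grip": [0,0,0,0,0,0]}}

```text
t: 10.9
tcp_pos: [0.5216, 0.174, 0.225]
eef_rot: [[0.571, -0.821, -0.001], [-0.821, -0.571, -0.0], [-0.0, 0.001, -1.0]]
contact_force: [-0.2, 0.8, -0.4]
width: -0.0003
finger_force: 0.0
```

Run:
```python
from h import *
a=viewer.camera("top");b=viewer.camera("side")
x=cv2.resize(a[140:260,270:400],(520,480),interpolation=2);y=cv2.resize(b[130:230,260:380],(576,480),interpolation=2)
cv2.imwrite("pics/c5.png",cv2.resize(np.hstack([x,y]),(800,350)))
s=manip.observe();print(s["tcp_pos"],s["contact_force"],s["width"],s["q"],s["eef_rot"])
for c in("top","side"):
    for r in models.outline_of("drip_pan",c)[:3]:
        cs=max(cv2.findContours(r["pixels"].astype(np.uint8),0,1)[0],key=cv2.contourArea); e=cv2.fitEllipse(cs)
        print(c,r["conf"],r["rect"],back(c,e[0],.03))
t=np.linspace(0,2*np.pi,37)
for h in(.042,0):print(*[f(proj("side",np.array([.637,.078,h])+.075*np.c_[np.cos(t),np.sin(t),0*t]),0) for f in(np.min,np.max)])
```

```text
[0.52189112 0.17397551 0.22516723] [ 0.10699297  0.19546947 -0.52638078] -0.00012679123179250702 [ 2.04243622e-01  1.47888625e-01 -1.99627489e-01  1.22360512e+00
  2.05858622e-05 -1.97391095e+00] [[ 5.70700130e-01 -8.21158485e-01 -3.22329283e-04]
 [-8.21158536e-01 -5.70700147e-01 -4.57418369e-05]
 [-1.46392072e-04  2.90788314e-04 -9.99999947e-01]]
top 0.74 [183.9, 268.6, 226.9, 309.2] [0.27415206 0.39854809 0.03      ]
top 0.64 [280.4, 160.0, 320.9, 201.0] [0.63468567 0.08072415 0.03      ]
side 0.96 [327.9, 191.3, 372.4, 221.8] [0.59513644 0.05383095 0.03      ]
side 0.81 [232.2, 148.1, 268.2, 175.9] [0.27460882 0.38154998 0.03      ]
[326.81258997 188.79360114] [370.67934522 214.86270032]
[326.47079125 198.27415785] [369.50355726 224.74548995]
```

View pics/c5.png

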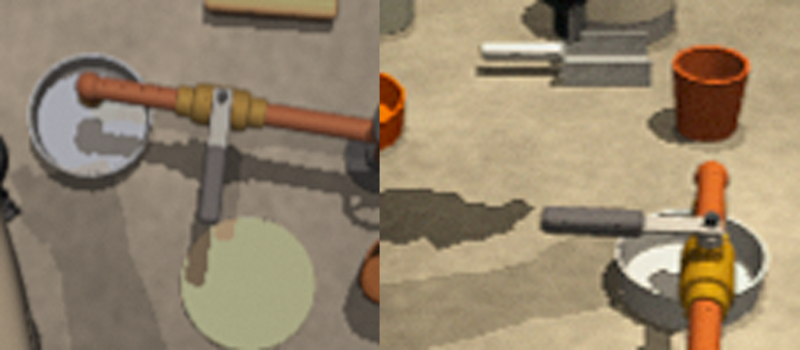

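The pan stands flat under the spout, with its rim centre at about (300.6,180.5) in the top picture, roughly 10 mm from the axis. The lever is untouched. I go beside the lever.

Request:
{"api": "send_rows", "payload": {"travel": [[0.3,0.3,0],[0.5,0.45,0],[0.5,0.45,0],[0.5,0.45,0],[0.5,0.4,0],[0.3,0.3,0],[0,0,0],[0,0,0.4],[0,0,0.5],[0,0,0.36],[0,0,0]], "dr": [[0,0,0],[0,0,0],[0,0,0],[0,0,0],[0,0,0],[0,0,0],[0,0,0],[0,0,0],[0,0,0],[0,0,0],[0,0,0]], "grip": [0,0,0,0,0,0,0,0,0,0,0]}}

```text
t: 12.2
tcp_pos: [0.4977, 0.0013, 0.1596]
eef_rot: [[0.572, -0.82, -0.006], [-0.82, -0.572, 0.001], [-0.004, 0.004, -1.0]]
contact_force: [-0.3, -0.0, 0.8]
width: -0.0005
finger_force: 0.0
```

Request:
{"api": "send_rows", "payload": {"travel": [[0.19,0.085,0],[0.19,0.085,0],[0.19,0.085,0],[0.19,0.085,0],[0.19,0.085,0],[0.19,0.085,0],[0.19,0.085,0],[0.19,0.085,0],[0.19,0.085,0],[0.19,0.085,0],[0,0,0]], "dr": [[0,0,0],[0,0,0],[0,0,0],[0,0,0],[0,0,0],[0,0,0],[0,0,0],[0,0,0],[0,0,0],[0,0,0],[0,0,0]], "grip": [0,0,0,0,0,0,0,0,0,0,0]}}

```text
t: 13.3
tcp_pos: [0.5197, -0.1038, 0.1621]
eef_rot: [[0.57, -0.822, 0.0], [-0.822, -0.57, -0.001], [0.001, 0.001, -1.0]]
contact_force: [0.1, 0.2, 0.5]
width: -0.0002
finger_force: 0.2
```

```bash
cat >> h.py <<'E'
def lever():
    viewer.camera("side"); viewer.camera("top"); ax=np.array([.6194,-.0764])
    for c in("top","side"):
        for r in models.outline_of("valve_lever",c)[:2]:
            uv=np.argwhere(r["pixels"])[:,::-1]; P=np.array([back(c,x,.187)[:2] for x in uv])-ax
            d=P.mean(0); n=np.linalg.norm(P,axis=1); f=P[n>.08].mean(0) if (n>.08).any() else d
            print(c,round(r["conf"],2),r["rect"],"maxr",n.max().round(3),"theta",[round((np.arctan2(-v[1],-v[0])+.1734),3) for v in (d,f)])
E
python3 - <<'E'
from h import *
lever()
a=viewer.camera("top");b=viewer.camera("side")
x=cv2.resize(a[140:260,270:400],(520,480),interpolation=2);y=cv2.resize(b[130:230,260:380],(576,480),interpolation=2)
cv2.imwrite("pics/c6.png",cv2.resize(np.hstack([x,y]),(800,350)))
E
```

```text
side 0.74 [310.8, 190.2, 359.7, 210.5] maxr 0.148 theta [np.float64(0.786), np.float64(0.746)]
side 0.29 [312.1, 175.0, 365.9, 305.0] maxr 0.391 theta [np.float64(1.519), np.float64(1.528)]
```

View pics/c6.png

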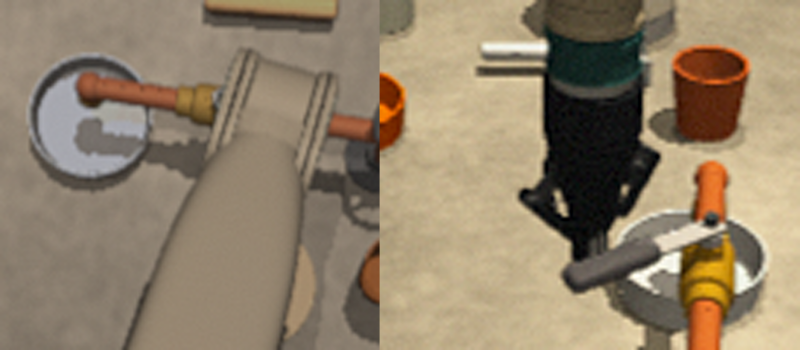

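The lever has swung to about 0.7, judging by the side view, where its tip is at (575,275). The arm hides it in the top picture, so I back off to measure.

Request:
{"api": "send_rows", "payload": {"travel": [[-0.4,-0.1,0],[-0.6,-0.2,0],[-0.8,-0.3,0],[-0.8,-0.4,0],[-0.8,-0.4,0],[-0.8,-0.4,0],[0,0,0]], "dr": [[0,0,0],[0,0,0],[0,0,0],[0,0,0],[0,0,0],[0,0,0],[0,0,0]], "grip": [0,0,0,0,0,0,0]}}

```text
t: 14.3
tcp_pos: [0.4724, 0.1259, 0.1627]
eef_rot: [[0.577, -0.816, 0.001], [-0.816, -0.577, 0.001], [-0.001, -0.001, -1.0]]
contact_force: [0.1, -1.1, -0.2]
width: 0.0003
finger_force: 0.0
```

Run:
```python
from h import *
lever()
a=viewer.camera("top")
cv2.imwrite("pics/c7.png",cv2.resize(a[150:250,270:420],(750,500),interpolation=2))
```

```text
top 0.91 [344.2, 169.0, 371.3, 213.4] maxr 0.135 theta [np.float64(0.655), np.float64(0.664)]
side 0.28 [340.5, 142.3, 362.8, 169.5] maxr 0.306 theta [np.float64(-1.547), np.float64(-1.547)]
```

View pics/c7.png

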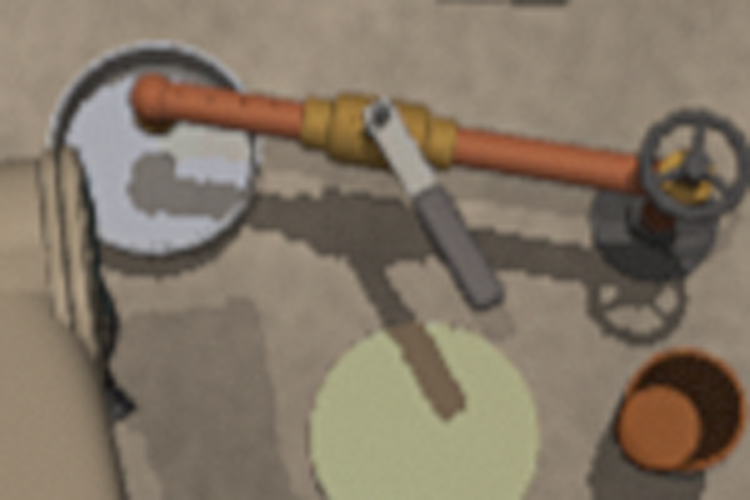

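The top view gives a lever angle of 0.665: bolt at (380,115), tip at (488,300) in the crop. It needs about 0.12 more.

Request:
{"api": "send_rows", "payload": {"travel": [[0.8,0.4,0],[0.8,0.4,0],[0.8,0.4,0],[0.6,0.3,0],[0.4,0.1,0],[0.2,0.1,0],[0.2,0.1,0],[0,0,0]], "dr": [[0,0,0],[0,0,0],[0,0,0],[0,0,0],[0,0,0],[0,0,0],[0,0,0],[0,0,0]], "grip": [0,0,0,0,0,0,0,0]}}

```text
t: 15.35
tcp_pos: [0.508, -0.0869, 0.1622]
eef_rot: [[0.57, -0.822, -0.0], [-0.822, -0.57, -0.0], [0.0, 0.0, -1.0]]
contact_force: [0.1, 0.9, -0.5]
width: 0.0001
finger_force: 0.0
```

Request:
{"api": "send_rows", "payload": {"travel": [[0.15,0.04,0],[0.15,0.04,0],[0.15,0.04,0],[0.1,0.04,0],[0.1,0,0],[0,0,0],[0,0,0]], "dr": [[0,0,0],[0,0,0],[0,0,0],[0,0,0],[0,0,0],[0,0,0],[0,0,0]], "grip": [0,0,0,0,0,0,0]}}

```text
t: 16.05
tcp_pos: [0.5201, -0.1172, 0.1622]
eef_rot: [[0.571, -0.821, -0.0], [-0.821, -0.571, -0.001], [0.0, 0.001, -1.0]]
contact_force: [-0.3, 0.8, 0.2]
width: -0.0001
finger_force: 0.6
```

Request:
{"api": "send_rows", "payload": {"travel": [[-0.4,-0.1,0],[-0.6,-0.2,0],[-0.8,-0.3,0],[-0.8,-0.4,0],[-0.8,-0.4,0],[-0.8,-0.4,0],[0,0,0],[0,0,0]], "dr": [[0,0,0],[0,0,0],[0,0,0],[0,0,0],[0,0,0],[0,0,0],[0,0,0],[0,0,0]], "grip": [0,0,0,0,0,0,0,0]}}

```text
t: 16.85
tcp_pos: [0.4741, 0.1072, 0.1625]
eef_rot: [[0.574, -0.819, 0.001], [-0.819, -0.574, -0.002], [0.002, -0.0, -1.0]]
contact_force: [-0.7, 0.0, -1.0]
width: 0.0
finger_force: 0.0
```

Run:
```python
from h import *
lever()
a=viewer.camera("top")
cv2.imwrite("pics/c8.png",cv2.resize(a[150:250,270:420],(750,500),interpolation=2))
for r in models.outline_of("drip_pan","top")[:2]: print(r["conf"],r["rect"])
```

```text
top 0.53 [340.9, 170.0, 372.5, 209.7] maxr 0.137 theta [np.float64(0.762), np.float64(0.77)]
side 0.6 [315.5, 191.0, 357.9, 214.3] maxr 0.148 theta [np.float64(0.884), np.float64(0.85)]
side 0.38 [395.9, 227.3, 422.9, 269.4] maxr 0.321 theta [np.float64(2.109), np.float64(2.109)]
0.69 [183.4, 264.2, 226.4, 307.7]
```

View pics/c8.png

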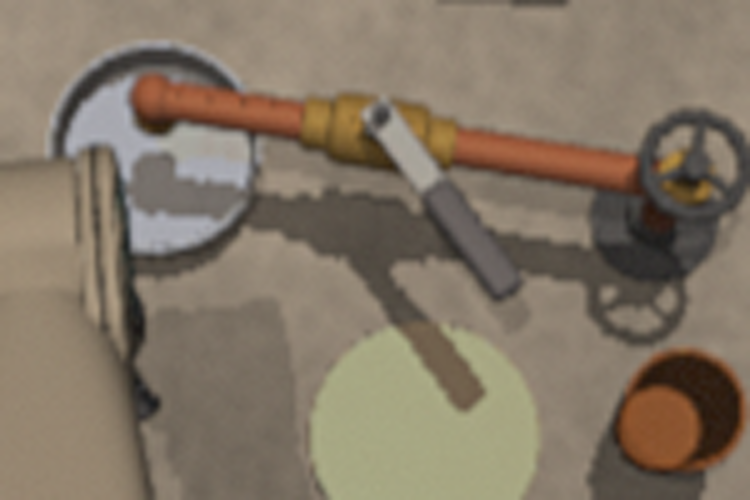

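The lever stands at about 0.77 rad, with its tip at (508,290). The pan is unmoved under the spout, and the arm touches nothing.

```bash
python3 -c "
from h import *
print(workorder.sign_off())"
```

```text
the job is handed in; nothing more can be done
None
```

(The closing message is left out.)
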